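# Seat the cap collar of a bench filter cell and hold it home

## Task

The knurled cap collar on the steel filter cell is standing up on the cell's three pins. Turn it, clockwise as seen from above, by up to about a quarter turn until its hidden keyways drop over the pins, then push it down fully home on the cell's shoulder against the sprung seal ring. Finish while still holding it pushed home with the gripper, and do not knock over or shift the beaker, the bottle or the bowl.

Things in the scene. Friction and masses are not known exactly. Their poses are not given: they have to be found in the camera images.
- collar_grip (a point): Centre of the knurled head of the loose aluminium cap collar (0.2 to 0.34 kg), on its axis, z up; grip here, anywhere round it. Head 58 mm across, 16 mm high (point 8 mm below its flat closed top); below it a plain skirt 50 mm across, 37 mm long, open at the bottom. Height above the shoulder: 65.5 mm at the start, standing level on the pins; 45 mm fully home.
- collar: The same collar; origin on its axis at the skirt's lower rim. Three hidden keyways inside, 120 degrees apart. They meet the pins after 0.3 to 1.3 rad clockwise seen from above (negative about z); neither its axes nor the cell's tell the exact angle. They clear over about 0.25 rad; the collar can then go down 14.5 mm freely to the seal ring and 6 mm more against its spring.
- cell_shoulder (a point): Axis of the steel filter cell (fixed to the bench) at its shoulder, 45 mm above the table: the 58 mm wide top of its body, where the skirt's rim lands when home. Foot 96 mm across, 10 mm high; outlet stub 18 mm thick along this frame's +x, 57 mm from the axis, 26 mm above the table.
- pins (a point): On the cell's axis, 18 mm above the shoulder, at the height of three radial pins 5 mm thick reaching 20.5 mm from the axis, 120 degrees apart; they do not turn, and this frame does not tell where they point. They stick out of a spigot 30 mm across and 34.5 mm high that guides the collar with 1.3 mm play all round.
- seal_ring (a joint): Travel in m, positive downward, of the black sprung seal ring (48 mm across) round the spigot: 0 = up, 6 mm proud of the shoulder; 0.006 = flush with the shoulder (collar home). The spring pushes back with 6 N at 0 and 12 N at 0.006, so it lifts the collar 6 mm again if let go.
- beaker: Clear glass beaker, 72 mm across, 95 mm high, standing; origin at the centre of its underside. Bystander.
- bottle: White plastic bottle, 56 mm across, 130 mm high, standing; origin at the centre of its underside. Bystander.
- bowl: Stainless steel bowl, 130 mm across, 50 mm high; origin at the centre of its underside. Bystander.
There are look-alikes about, which are no part of the job. Of the things like the collar, leave any that is orange or red; of the rest the smaller one is meant.

How it is judged:
By the outcome, as a careful person would: the job done as asked, in the order asked, and still so for the second after the job is handed in, while the arm keeps its last pose, push and grip.
It also fails if it takes over 45 s, if anything falls off the work surface, if the arm or the gripper's body presses on something with over 40 N, if the wrist force passes 120 N, or if a joint passes its speed limit or range.

## Robot

A 6-joint arm with a two-finger parallel gripper is mounted at the origin on the work surface. World frame = base frame: x ahead of the robot, y to its left, z up, the work surface at z = 0. Lengths are in m, angles in rad, forces in N, time in s.
With the tool pointing down it reaches from about 0.225 to 0.875 m from the base axis. Payload 3.4 kg.
Tool frame: the origin (TCP) lies midway between the tips of the shut fingers; the grasp point (between the pads) lies 19 mm behind it (manip.pinch_z is the z of the grasp point in the tool frame, in m); z points along the fingers, x is the direction in which the jaws open and shut, and the axes are right-handed (so a half turn about z gives the same grasp; the last joint's range is limited). The gripper opens to 85 mm and grips with 20 to 120 N. Pads are 22 mm wide; open, the fingers measure 114 mm over their backs; the gripper's body (76 mm by 85 mm) begins 54 mm behind the grasp point. The pads swing forward as they close: fully open they stand 13 mm farther back than shut.
Start: joints at [-0.121, 0.276, 1.505, -0, 1.361, -0.121], TCP at [0.575, -0, 0.209] pointing down, gripper open.
Joint ranges: [-2.89, 2.89], [-0.75, 2.08], [0.22, 2.7], [-1.18, 4.32], [0.11, 2.71], [-2.7, 2.7]. Speed limits (rad/s): [2.57, 2.57, 3.14, 3.14, 3.14, 3.14].

## Interface

Orientations are given as a unit quaternion [w, x, y, z].
In Python, from rig import manip gives the robot as it stands. The module is installed in compiled form; this text tells all that it offers.
- The arm moves only by the tool drive_tool, never from a script. Its argument "steps" is a list of rows, each a list of 5 numbers: the shift along the tool's x, y, z in mm, then the turn about the tool's z in rad, then the gripper command: -1 is shut, 1 is fully open, values between are in proportion. A call has 1 to 5 rows; each row is the pose to reach, as a shift and turn from the pose measured when the call began, along the tool's axes at that moment; what a row does not reach only later rows make up. A row lasts 1/10 s, in which the tool goes at most 50 mm and 8.59 degrees, less where a joint would pass 70% of its speed; a pose out of reach is approached as far as the arm can. A call with a gripper value outside its range is refused whole. The fingers move at their own pace and stop on an object; "squeeze" is the grip in N (left out, the last holds). Time passes only in rows, so rows that repeat a pose let the fingers close. It gives the time, the measured TCP pose, the force and the opening at its end, in the units of the state.
- manip.get_state(): the state, without advancing time (a new reading comes with each control period).
- manip.get_image(name): name is "scene" or "side" or "wrist"; returns the picture (420x560x3 uint8, blue, green, red); there is no depth.
- manip.get_calibration(name): a dict with "camera_matrix" (3x3 intrinsics, pixels), "rvec" (rotation vector, rad) and "tvec" (3), from world to camera coordinates, as OpenCV has them. Camera axes: x right, y down, z forward; pixel columns grow to the right and rows downward; lengths in m; the calibration is good to about 2 mm. A picture is of the moment at which its call begins: read the wrist's pose just before it. get_calibration takes no time and is no camera call; for the wrist camera it gives the pose at the moment of the call.
- manip.sign_off(): hands the job in, once; it reports no verdict.
Trained networks look in the newest picture that a camera, given by its name, has taken for a name from the list of things; names that differ only in an ending like _2 or _b are one class to them, and where a whole thing is asked for, a point or a joint stands for the part that bears it (a point fixed in the world has none). Each returns a list of dicts, best first, with "conf" (0 to 1); they miss things now and then, are a little off and sometimes report something else, mostly with a low value. They report only what shows in the picture. A call takes as long as a camera call. They do not tell look-alikes from the thing itself.
- manip.masks_of(camera, name): "pixels" (420x560 bool, what is visible of it) and "location" ([column, row] in pixels, amid what is visible of it).
The state is a dict: "clock": time; "qpos": joint angles; "qd": joint speeds; "effort": joint torques, N m; "position": TCP position; "ee_rot": TCP orientation; "contact_force": force on the tool from outside, world axes, zero at the start; "moment": the same for the moment, N m; "width": finger opening in m.
Only numpy, scipy, OpenCV 4.12 (cv2) and the standard library are available. Lean on these libraries where they do the work, as an engineer would, in place of code of your own. Each camera call takes 0.05 s, during which the arm holds its last target.

## Working session

There is one attempt and no reset: what is moved stays moved. The work goes in short steps, Python scripts to look and compute and a tool call to move; the robot and the scene stay as the last step left them, time stands still between calls to the robot, and variables do not carry over. Pictures are saved under pics/ and viewed, and the job is handed in when it is done.

Besides the shell and the picture viewer there is one more tool, called after "Emit:" as a command line: name --pt "numbers of a row" for each row, then --argument value for the rest. drive_tool: Moves the arm, as the interface text tells. Its arguments: {"type":"object","properties":{"steps":{"type":"array","items":{"type":"array","items":{"type":"number"}}},"squeeze":{"type":"number"}},"required":["steps"]}

```bash
mkdir -p pics; python3 - <<'E'
from rig import manip
import cv2
s=manip.get_state();print({k:s[k] for k in ('clock','position','ee_rot','contact_force','width')}, manip.pinch_z)
for n in ("scene","side","wrist"):
    cv2.imwrite(f"pics/{n}0.png",manip.get_image(n))
    c=manip.get_calibration(n);print(n,c)
E
```

```text
{'clock': 0.0, 'position': array([5.74409324e-01, 7.87062635e-05, 2.08326455e-01]), 'ee_rot': array([-1.11449897e-04,  9.99999565e-01,  1.53455007e-05, -9.25790602e-04]), 'contact_force': array([ 0.25412085, -0.37514514,  0.99544652]), 'width': 0.08502491581257594} -0.0187
scene {'camera_matrix': array([[524.44650165,   0.        , 271.8610255 ],
       [  0.        , 524.44650165, 204.40445704],
       [  0.        ,   0.        ,   1.        ]]), 'rvec': array([ 0.97586416,  2.36472558, -1.11507334]), 'tvec': array([ 0.37820791, -0.1537101 ,  1.66614784])}
side {'camera_matrix': array([[385.1253197 ,   0.        , 282.91507568],
       [  0.        , 385.1253197 , 212.98086012],
       [  0.        ,   0.        ,   1.        ]]), 'rvec': array([ 2.23040247, -0.16466841,  0.09917772]), 'tvec': array([-0.55888264,  0.12263108,  0.98568821])}
wrist {'camera_matrix': array([[306.53990424,   0.        , 276.67514642],
       [  0.        , 306.53990424, 213.3644188 ],
       [  0.        ,   0.        ,   1.        ]]), 'rvec': array([-2.85049102e+00, -1.14299027e-03,  2.63936503e-03]), 'tvec': array([-0.57377674, -0.03703873,  0.37991927])}
```

View pics/scene0.png

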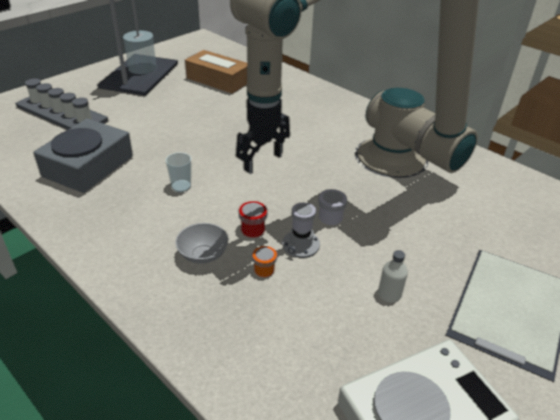

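View pics/side0.png

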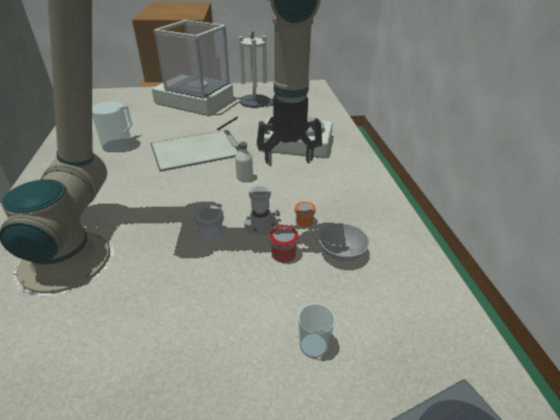

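View pics/wrist0.png

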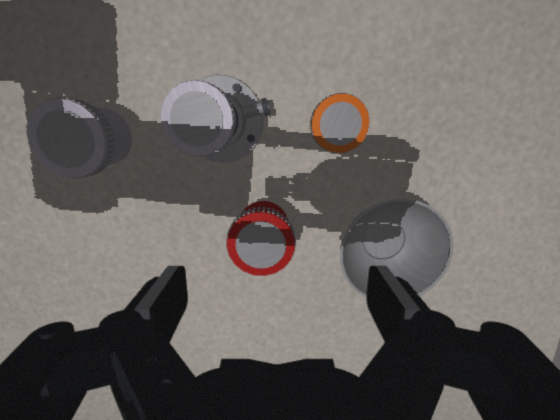

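The scene view shows the grey collar standing on the cell at about (303,213). The larger grey look-alike is beside it at (332,205), and the red and orange ones are at (253,217) and (265,260). In the wrist view the collar's top is at about (198,118) and the look-alike at (72,138). Next I'll measure them.

```bash
cat > h.py <<'E'
from rig import manip
import cv2,numpy as np
from scipy.spatial.transform import Rotation as R
def ray(n,uv,c=None):
    c=c or manip.get_calibration(n)
    Rm=cv2.Rodrigues(c['rvec'])[0];t=np.array(c['tvec']).ravel()
    p=cv2.undistortPoints(np.array([[uv]],float),c['camera_matrix'],None).ravel()
    o=-Rm.T@t; d=Rm.T@np.array([p[0],p[1],1]); return o,d
def onz(n,uv,z):
    o,d=ray(n,uv); return o+d*(z-o[2])/d[2]
def proj(n,P):
    c=manip.get_calibration(n)
    return cv2.projectPoints(np.atleast_2d(np.array(P,float)),c['rvec'],c['tvec'],c['camera_matrix'],None)[0][:,0]
def circ(x,y,z,r,n=24):
    a=np.linspace(0,2*np.pi,n,endpoint=False);return np.c_[x+r*np.cos(a),y+r*np.sin(a),np.full(n,z)]
E
python3 - <<'E'
from h import *
print('wrist top',onz('wrist',(198,118),.1185),'scene',onz('scene',(303.5,211),.1185),'side',onz('side',(260,191),.1185))
for nm in ('collar','cell_shoulder','beaker','bottle','bowl'):
  for cam in ('scene','side','wrist'):
    try:
      for m in manip.masks_of(cam,nm)[:4]:
        ys,xs=np.nonzero(m['pixels']); print(nm,cam,round(m['conf'],2),np.round(m['location']),xs.min(),xs.max(),ys.min(),ys.max(),np.round(onz(cam,m['location'],.0 if nm in('beaker','bottle','bowl') else .1),3))
    except Exception as e: print(nm,cam,e)
E
```

```text
wrist top [0.51145058 0.0765049  0.1185    ] scene [0.51528816 0.08008413 0.1185    ] side [0.51311352 0.07442679 0.1185    ]
collar scene 0.9 [329. 204.] 318 346 189 224 [0.431 0.092 0.1  ]
collar scene 0.83 [301. 218.] 291 314 202 232 [0.522 0.081 0.1  ]
collar scene 0.7 [251. 218.] 238 266 201 237 [ 0.61  -0.004  0.1  ]
collar scene 0.65 [264. 262.] 252 275 247 275 [0.69  0.121 0.1  ]
collar side 0.85 [209. 223.] 194 222 204 240 [ 0.375 -0.02   0.1  ]
collar side 0.85 [284. 241.] 268 297 225 261 [ 0.549 -0.113  0.1  ]
collar side 0.8 [259. 193.] 249 268 185 210 [0.512 0.093 0.1  ]
collar side 0.65 [306. 212.] 295 314 201 226 [ 0.624 -0.01   0.1  ]
collar wrist 0.9 [197. 121.] 160 236 80 156 [0.506 0.074 0.1  ]
collar wrist 0.71 [ 76. 137.] 26 131 99 177 [0.4   0.061 0.1  ]
collar wrist 0.6 [260. 239.] 226 296 201 275 [ 0.558 -0.034  0.1  ]
collar wrist 0.59 [337. 121.] 310 369 93 153 [0.626 0.074 0.1  ]
cell_shoulder scene 0.85 [299. 245.] 282 319 229 257 [0.595 0.14  0.1  ]
cell_shoulder side 0.63 [262. 224.] 244 278 210 235 [ 0.506 -0.042  0.1  ]
cell_shoulder wrist 0.6 [237. 117.] 203 269 75 162 [0.54  0.078 0.1  ]
beaker scene 0.56 [176. 169.] 165 191 152 191 [ 0.533 -0.412  0.   ]
beaker side 0.95 [316. 331.] 298 334 303 357 [ 0.593 -0.298  0.   ]
bottle scene 0.97 [392. 278.] 378 406 251 301 [0.439 0.306 0.   ]
bottle side 0.91 [244. 160.] 235 251 141 179 [0.494 0.449 0.   ]
bottle wrist 0.58 [241. 116.] 202 269 75 162 [0.533 0.08  0.   ]
bowl scene 0.72 [201. 246.] 175 227 223 263 [ 0.693 -0.099  0.   ]
bowl side 0.95 [344. 240.] 319 368 223 260 [ 0.733 -0.021  0.   ]
bowl wrist 0.94 [397. 242.] 340 452 199 294 [ 0.733 -0.078  0.   ]
```

```bash
python3 - <<'E'
from h import *
P=(.5125,.0765)
tiles=[]
for cam,(u,v),k in (('wrist',(198,118),4),('scene',(303,215),8),('side',(260,195),8)):
    im=cv2.imread(f'pics/{cam}0.png'); w=400//(2*k) if cam!='wrist' else 50
    s=8 if cam!='wrist' else 4
    w=32 if cam!='wrist' else 64
    cr=cv2.resize(im[v-w:v+w,u-w:u+w],None,fx=s,fy=s,interpolation=cv2.INTER_NEAREST)
    cr=cv2.resize(cr,(512,512))
    s=512/(2*w)
    for z,r,c in ((.1185,.029,(0,255,0)),(.0,.048,(0,255,255)),(.045,.029,(255,0,255))):
        q=(proj(cam,circ(*P,z,r,60))-[u-w,v-w]+.5)*s
        cv2.polylines(cr,[q.astype(int)],True,c,1)
    tiles.append(cv2.resize(cr,(390,390)))
cv2.imwrite('pics/ov.png',np.hstack(tiles[:2])); cv2.imwrite('pics/ov2.png',tiles[2])
# lookalike triangulation
for nm,a,b in (('grey',(333,197),(72,138)),('red',(254,210),(261,242)),('orange',(265,254),(340,123))):
    o1,d1=ray('scene',a);o2,d2=ray('wrist',b)
    A=np.c_[d1,-d2];t=np.linalg.lstsq(A,o2-o1,rcond=None)[0]
    print(nm,o1+d1*t[0],o2+d2*t[1])
E
```

```text
grey [0.37364058 0.06065178 0.07285567] [0.37738659 0.05846692 0.07053222]
red [ 0.55705968 -0.047855    0.06939697] [ 0.55789835 -0.04926067  0.06991947]
orange [0.63753464 0.07311199 0.05327351] [0.63809332 0.07238424 0.05338727]
```

View pics/ov.png

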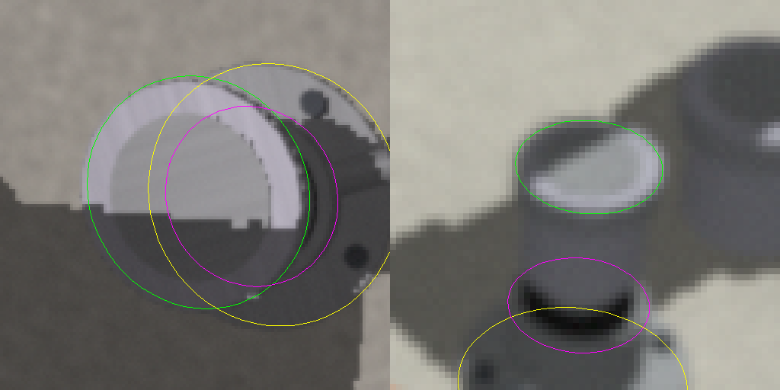

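View pics/ov2.png

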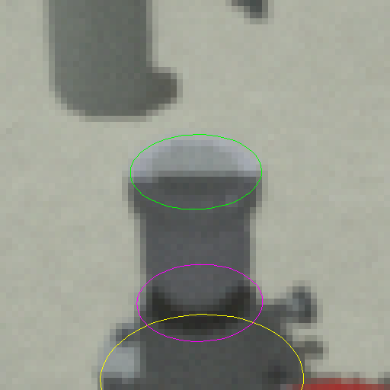

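The overlay agrees to about 1 mm in all three views. The collar axis is at about (0.512, 0.0765), and its neighbours are well below finger height.

Emit:
drive_tool --pt "-31 -38 20 0 1" --pt "-62 -76.5 40 0 1" --pt "-62 -76.5 50 0 1" --pt "-62 -76.5 50 0 1" --pt "-62 -76.5 50 0 1" --squeeze 60

```text
clock: 1.4
position: [0.5139, 0.0763, 0.1598]
ee_rot: [0.0, 1.0, 0.0, 0.001]
contact_force: [-0.4, -0.3, 0.5]
width: 0.0852
```

```bash
python3 - <<'E'
from h import *
s=manip.get_state();print({k:s[k] for k in ('clock','position','ee_rot','contact_force','moment','width','qpos')})
im=manip.get_image('wrist')
for z,c in ((.1185,(0,255,0)),):
    cv2.polylines(im,[proj('wrist',circ(.512,.0765,z,.029,60)).astype(int)],True,c,1)
cv2.imwrite('pics/w1.png',im)
E
```

```text
{'clock': 1.4, 'position': array([0.51392151, 0.07627094, 0.15977967]), 'ee_rot': array([2.21337682e-04, 9.99999646e-01, 1.74365814e-04, 7.93308373e-04]), 'contact_force': array([-0.44953229, -0.32019991,  0.48553405]), 'moment': array([ 0.02899853, -0.01662451, -0.0236294 ]), 'width': 0.08524680272952917, 'qpos': array([ 1.37052455e-02,  2.25937267e-01,  1.70283755e+00, -4.95808260e-04,
        1.21123740e+00,  1.35306028e-02])}
```

View pics/w1.png

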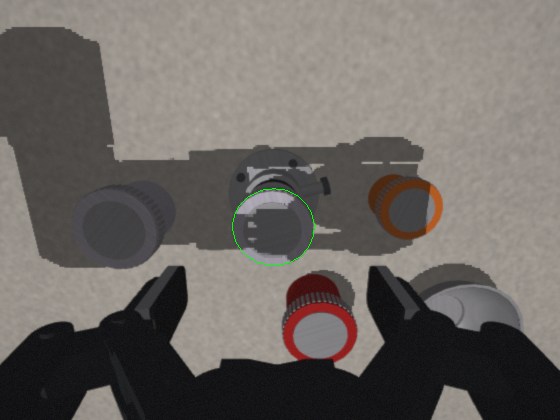

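The wrist view shows the collar's top circle at about (273,227), and the overlay is within about 1 px. Now I'll descend to grip height and close.

Emit:
drive_tool --pt "-1.5 0 25 0 1" --pt "-1.5 0 50 0 1" --pt "-1.5 0 72 0 1" --pt "-1.5 0 72 0 1" --pt "-1.5 0 72 0 1"

```text
clock: 1.95
position: [0.5145, 0.0753, 0.0888]
ee_rot: [0.0, 1.0, -0.001, 0.002]
contact_force: [0.2, -0.8, 0.5]
width: 0.0853
```

Emit:
drive_tool --pt "-2 -1 0 0 1" --pt "-2 -1 0 0 1" --pt "-2 -1 0 0 1"

```text
clock: 2.25
position: [0.5133, 0.0763, 0.0899]
ee_rot: [0.0, 1.0, -0.001, 0.003]
contact_force: [0.7, 0.4, -0.7]
width: 0.0854
```

```bash
python3 - <<'E'
from h import *
s=manip.get_state();print({k:s[k] for k in ('clock','position','ee_rot','contact_force','moment','width')})
im=manip.get_image('wrist')
cv2.polylines(im,[proj('wrist',circ(.512,.0765,.1185,.029,60)).astype(int)],True,(0,255,0),1)
cv2.imwrite('pics/w2.png',im)
E
```

```text
{'clock': 2.25, 'position': array([0.51331647, 0.07629111, 0.08987914]), 'ee_rot': array([ 2.59751683e-04,  9.99995497e-01, -6.80271822e-04,  2.91119362e-03]), 'contact_force': array([ 0.71408087,  0.38229499, -0.66877308]), 'moment': array([-0.00183753, -0.01397965, -0.0006836 ]), 'width': 0.08538088304754683}
```

View pics/w2.png

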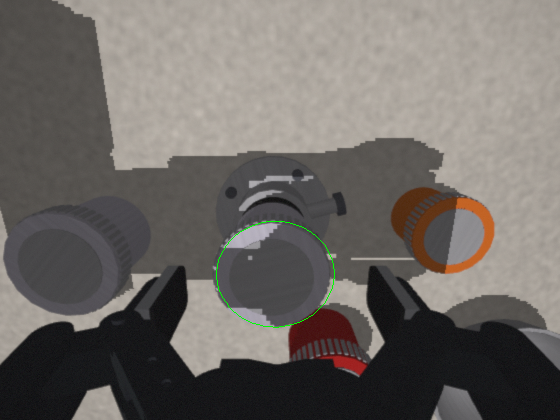

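The collar's head is at (275,273), midway between the fingers at columns 186 and 368. Closing now.

Emit:
drive_tool --pt "0 0 0 0 -1" --pt "0 0 0 0 -1" --pt "0 0 0 0 -1" --pt "0 0 0 0 -1" --pt "0 0 0 0 -1" --squeeze 40

```text
clock: 2.8
position: [0.5082, 0.0771, 0.0947]
ee_rot: [-0.0, 1.0, -0.001, -0.001]
contact_force: [-19.0, 1.4, 42.2]
width: 0.0275
```

```bash
python3 - <<'E'
from h import *
s=manip.get_state();print({k:s[k] for k in ('clock','position','ee_rot','contact_force','moment','width')})
cv2.imwrite('pics/w3.png',manip.get_image('wrist'))
im=manip.get_image('side');cv2.imwrite('pics/s3.png',cv2.resize(im[110:270,180:380],(800,600)))
E
```

```text
{'clock': 2.8, 'position': array([0.50820523, 0.07713609, 0.09471046]), 'ee_rot': array([-2.43751010e-04,  9.99999213e-01, -5.19381410e-04, -1.11546122e-03]), 'contact_force': array([-18.99702567,   1.38093592,  42.22358335]), 'moment': array([0.15358891, 3.08250095, 0.00645378]), 'width': 0.027498737409757893}
```

View pics/w3.png

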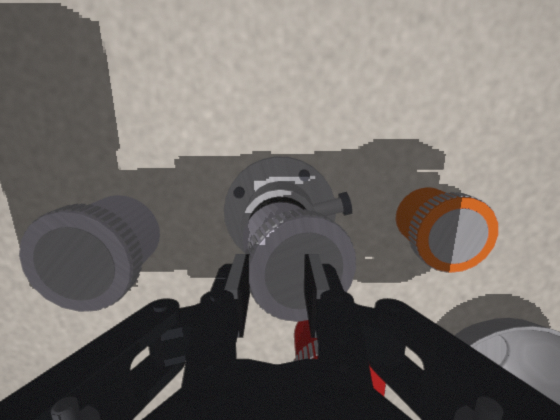

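View pics/s3.png

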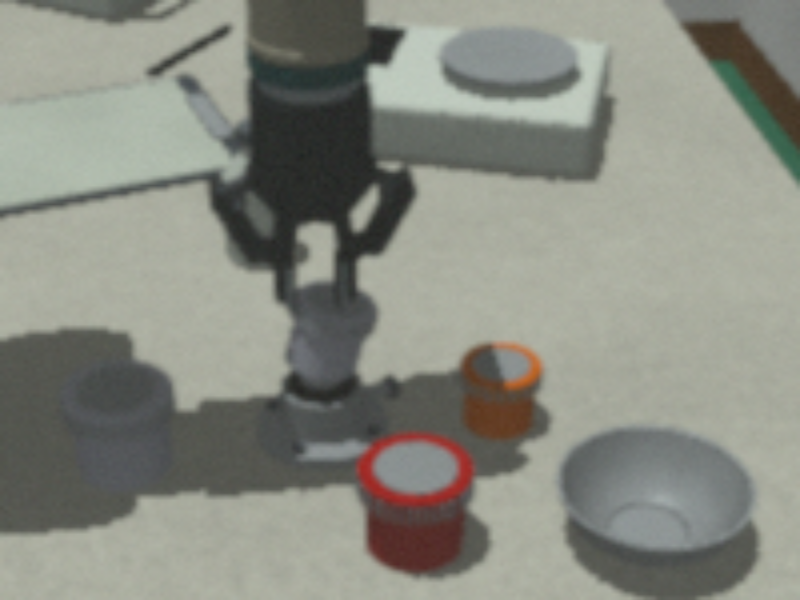

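That grip went wrong. The fingertips rode up: width is 27 mm with 42 N upward, and the wrist view shows the right finger at (310,260) on top of the collar, which is tilted. I'll open straight away.

Emit:
drive_tool --pt "0 0 0 0 0" --pt "0 0 -2 0 1" --pt "0 0 -4 0 1" --pt "0 0 -4 0 1" --pt "0 0 -4 0 1"

```text
clock: 3.4
position: [0.5082, 0.077, 0.0981]
ee_rot: [-0.0, 1.0, -0.001, -0.001]
contact_force: [0.3, 0.4, 0.7]
width: 0.0855
```

```bash
python3 - <<'E'
from h import *
s=manip.get_state();print({k:s[k] for k in ('clock','position','ee_rot','contact_force','moment','width')})
T=s['position'];w,x,y,z=s['ee_rot'];Rt=R.from_quat([x,y,z,w])
im=manip.get_image('wrist');cv2.imwrite('pics/w4.png',im)
# finger tip location in tool frame assuming tool x=+-42.5mm
for uv in ((186,267),(369,267),(163,267)):
    o,d=ray('wrist',uv);o=Rt.inv().apply(o-T);d=Rt.inv().apply(d)
    for X in (-.0425,.0425):
        t=(X-o[0])/d[0]
        if t>0: print(uv,'tool',o+t*d, 'cam',o)
print(proj('wrist',[T,T+Rt.apply([.0425,0,-.013]),T+Rt.apply([-.0425,0,-.013])]))
im=manip.get_image('side');cv2.imwrite('pics/s4.png',cv2.resize(im[110:270,180:380],(800,600)))
E
```

```text
{'clock': 3.4, 'position': array([0.50821982, 0.07703926, 0.09809114]), 'ee_rot': array([-1.70983810e-04,  9.99999001e-01, -5.33893640e-04, -1.29771081e-03]), 'contact_force': array([0.3363293 , 0.42263631, 0.73107317]), 'moment': array([-0.00528255, -0.01396394,  0.03546132]), 'width': 0.08549733845095729}
(186, 267) tool [-0.0425     -0.00916946 -0.03590869] cam [-0.00040141 -0.07383769 -0.16490888]
(369, 267) tool [ 0.0425     -0.00900996 -0.03544829] cam [-0.00040141 -0.07383769 -0.16490888]
(163, 267) tool [-0.0425     -0.02223741 -0.06199086] cam [-0.00040141 -0.07383769 -0.16490888]
[[277.47569924 253.35573577]
 [355.67514786 263.26573003]
 [199.38377833 263.14783382]]
```

View pics/w4.png

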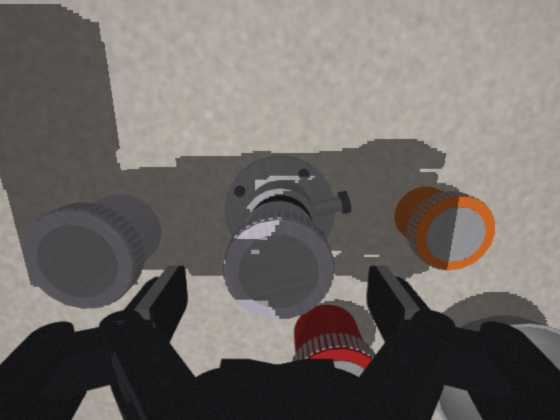

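View pics/s4.png

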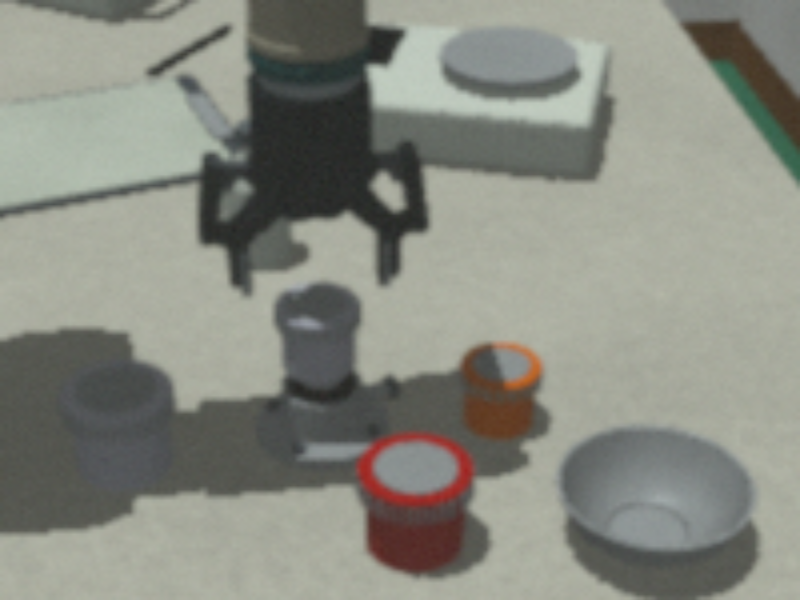

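```bash
python3 - <<'E'
from h import *
def ony(n,uv,y):
    o,d=ray(n,uv);return o+d*(y-o[1])/d[1]
for p in ((240,290),(387,283),(318,285),(300,290)):
    uv=(180+p[0]/4,110+p[1]*160/600); print(p,[np.round(ony('side',uv,y),4) for y in (.066,.077,.088)])
s=manip.get_state();print(s['position'])
im=cv2.imread('pics/w4.png')
cv2.polylines(im,[proj('wrist',circ(.512,.0765,.1185,.029,60)).astype(int)],True,(0,255,0),1)
T=s['position']
for z in (0,-.013,-.019,-.032):
  for X in (-.0425,.0425):
    for yy in (-.011,.011):
      q=proj('wrist',[[T[0]+X,T[1]-yy,T[2]-z]])[0];cv2.circle(im,tuple(int(v) for v in q),2,(0,0,255) if z==0 else (255,0,0) if z==-.013 else (0,255,255) if z==-.019 else (255,0,255),-1)
cv2.imwrite('pics/w4b.png',im)
im=manip.get_image('scene');cv2.imwrite('pics/sc4.png',cv2.resize(im[130:280,210:410],(800,600)))
E
```

```text
(240, 290) [array([0.4601, 0.066 , 0.1409]), array([0.4604, 0.077 , 0.1335]), array([0.4607, 0.088 , 0.126 ])]
(387, 283) [array([0.5574, 0.066 , 0.1381]), array([0.559 , 0.077 , 0.1306]), array([0.5606, 0.088 , 0.1231])]
(318, 285) [array([0.5114, 0.066 , 0.1405]), array([0.5124, 0.077 , 0.133 ]), array([0.5134, 0.088 , 0.1256])]
(300, 290) [array([0.4994, 0.066 , 0.1373]), array([0.5002, 0.077 , 0.1298]), array([0.5011, 0.088 , 0.1224])]
[0.5081172  0.07707443 0.09812698]
```

View pics/w4b.png

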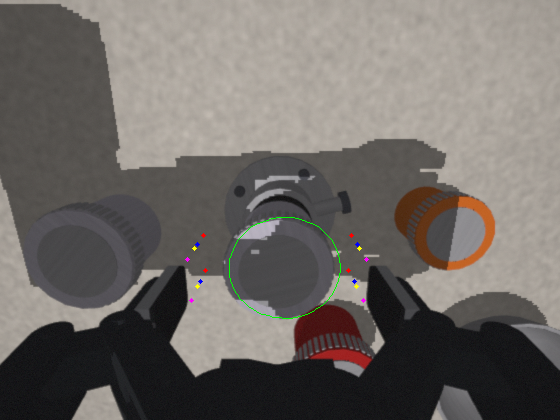

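View pics/sc4.png

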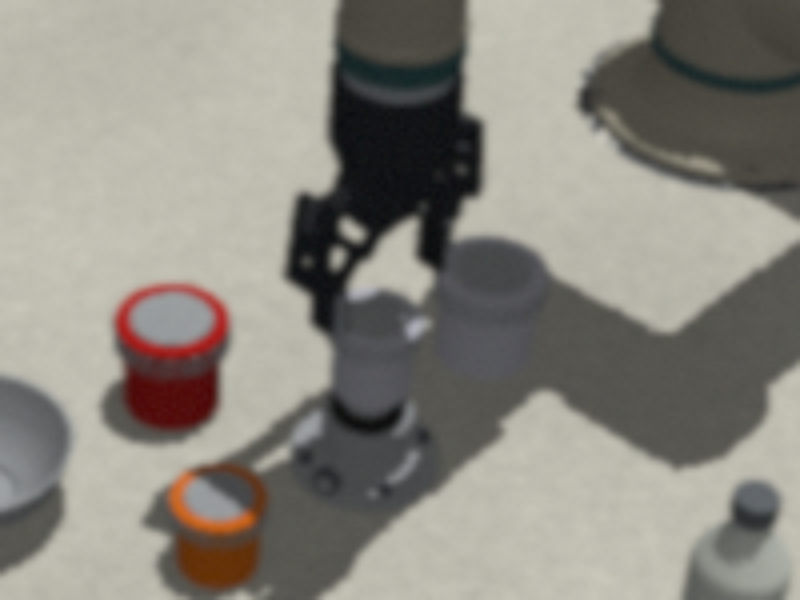

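```bash
python3 - <<'E'
from h import *
ims=[]
for cam,(u,v) in (('scene',(303,215)),('side',(260,200))):
    im=manip.get_image(cam);w=32;s=12
    cr=cv2.resize(im[v-w:v+w,u-w:u+w],None,fx=s/2,fy=s/2,interpolation=cv2.INTER_CUBIC)
    for z,r,c in ((.1185,.029,(0,255,0)),(.045,.029,(255,0,255))):
        q=(proj(cam,circ(.5125,.0765,z,r,60))-[u-w,v-w]+.5)*s/2
        cv2.polylines(cr,[q.astype(int)],True,c,1)
    ims.append(cr)
cv2.imwrite('pics/ov4.png',np.hstack(ims))
s=manip.get_state();T=s['position'];print(T)
print(proj('wrist',[[T[0],T[1],.1185]]), proj('wrist',circ(T[0],T[1],.1185,.029,4)))
for m in manip.masks_of('wrist','collar')[:1]:
    ys,xs=np.nonzero(m['pixels']);print(m['conf'],xs.min(),xs.max(),ys.min(),ys.max())
E
```

```text
[0.50817464 0.07709133 0.09841114]
[[277.33153885 269.2009583 ]] [[332.95372743 269.24701112]
 [277.33816897 216.08407251]
 [221.76592598 269.15495233]
 [277.32556434 317.06547093]]
0.9 222 334 202 318
```

View pics/ov4.png

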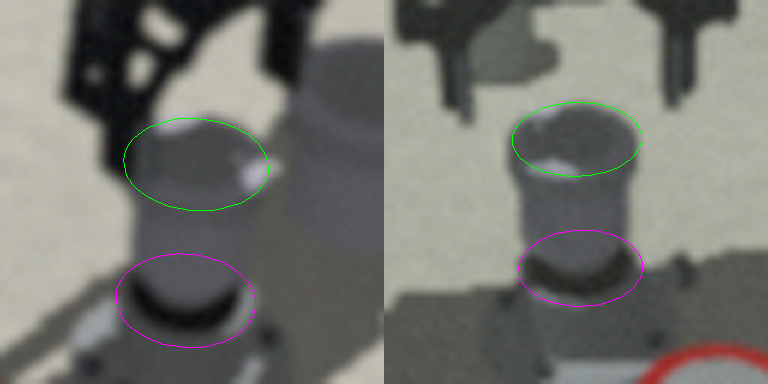

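The collar stands on the pins again, with its head leaning about 3 mm toward −x. Two cameras put the open fingertips about 33 mm behind the TCP, which is about 20 mm higher than I had assumed, so I need to grip lower. I'll go down and check before closing.

Emit:
drive_tool --pt "3 0 10 0 1" --pt "3 0.5 20 0 1" --pt "3 0.5 29 0 1" --pt "3 0.5 29 0 1" --pt "3 0.5 29 0 1" --squeeze 25

```text
clock: 4.2
position: [0.5108, 0.0766, 0.0689]
ee_rot: [-0.0, 1.0, -0.001, -0.002]
contact_force: [0.3, 0.2, -0.4]
width: 0.0852
```

```bash
python3 - <<'E'
from h import *
s=manip.get_state();print({k:s[k] for k in ('clock','position','ee_rot','contact_force','width')})
ims=[]
for cam,(u,v) in (('scene',(303,205)),('side',(260,190))):
    im=manip.get_image(cam);w=40
    ims.append(cv2.resize(im[v-w:v+w,u-w:u+w],(390,390),interpolation=cv2.INTER_CUBIC))
cv2.imwrite('pics/ov5.png',np.hstack(ims))
cv2.imwrite('pics/w5.png',manip.get_image('wrist'))
E
```

```text
{'clock': 4.2, 'position': array([0.51076578, 0.07659566, 0.06890476]), 'ee_rot': array([-1.95506480e-04,  9.99998473e-01, -5.21183835e-04, -1.65637480e-03]), 'contact_force': array([ 0.34452152,  0.23685635, -0.39361834]), 'width': 0.08518638975504364}
```

View pics/ov5.png

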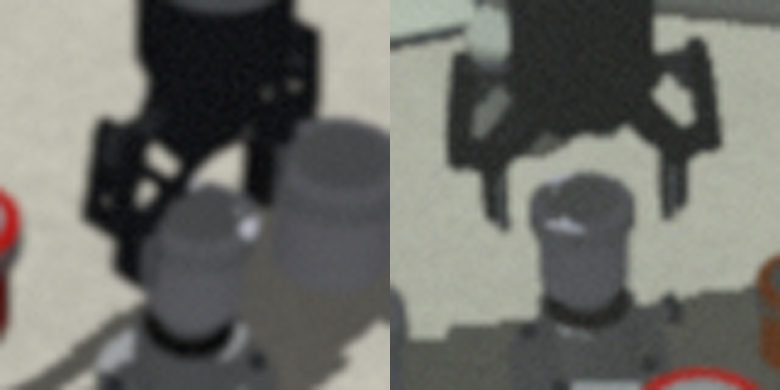

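View pics/w5.png

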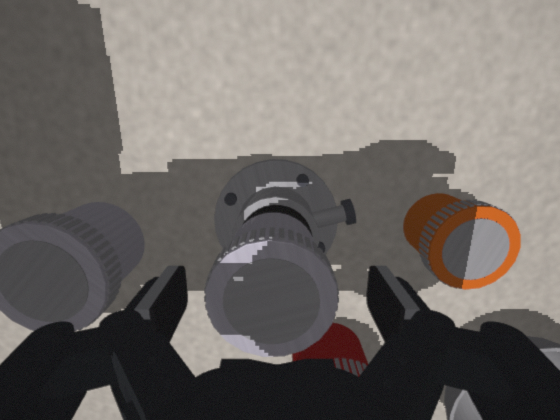

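In the side view the fingertips (rows 218–228) are level with the head's lower edge. I'll go 7 mm lower so the pads cover the head, then close gently.

Emit:
drive_tool --pt "1 0 4 0 1" --pt "1 0 7 0 1" --pt "1 0 7 0 1"

```text
clock: 4.65
position: [0.5121, 0.0766, 0.0624]
ee_rot: [-0.0, 1.0, -0.0, -0.001]
contact_force: [0.0, 0.2, 0.2]
width: 0.0858
```

Emit:
drive_tool --pt "0 0 0 0 0.5" --pt "0 0 0 0 0.42" --pt "0 0 0 0 0.36" --pt "0 0 0 0 0.3" --pt "0 0 0 0 0.3" --squeeze 25

```text
clock: 5.15
position: [0.5118, 0.0766, 0.0625]
ee_rot: [-0.0, 1.0, -0.0, -0.001]
contact_force: [-1.0, -0.3, 1.7]
width: 0.0569
```

Emit:
drive_tool --pt "0 0 0 0 0" --pt "0 0 0 0 -0.5" --pt "0 0 0 0 -1" --pt "0 0 0 0 -1" --squeeze 30

```text
clock: 5.55
position: [0.5118, 0.0766, 0.0625]
ee_rot: [-0.0, 1.0, -0.0, -0.001]
contact_force: [-0.4, -0.2, 1.9]
width: 0.0572
```

```bash
python3 - <<'E'
from h import *
s=manip.get_state();print({k:s[k] for k in ('clock','position','ee_rot','contact_force','moment','width')})
ims=[]
for cam,(u,v) in (('scene',(303,205)),('side',(260,190))):
    im=manip.get_image(cam);w=40
    ims.append(cv2.resize(im[v-w:v+w,u-w:u+w],(390,390),interpolation=cv2.INTER_CUBIC))
cv2.imwrite('pics/ov6.png',np.hstack(ims))
cv2.imwrite('pics/w6.png',manip.get_image('wrist'))
E
```

```text
{'clock': 5.55, 'position': array([0.51179255, 0.07659097, 0.06251928]), 'ee_rot': array([-1.78211281e-04,  9.99999003e-01, -4.68793971e-04, -1.31984360e-03]), 'contact_force': array([-0.38961655, -0.17714651,  1.8665003 ]), 'moment': array([0.00950101, 0.20272754, 0.01966423]), 'width': 0.05723434776346722}
```

View pics/ov6.png

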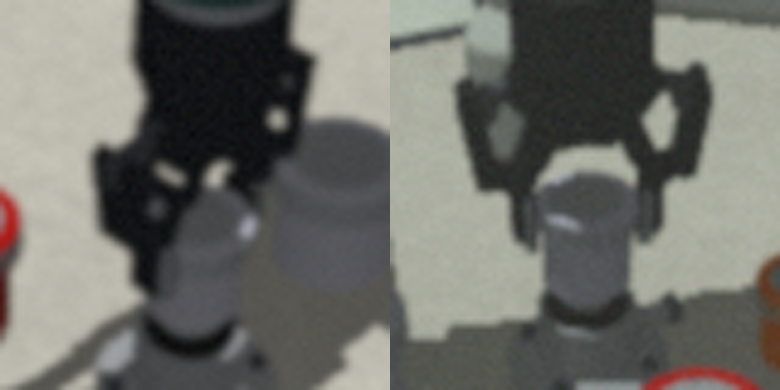

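View pics/w6.png

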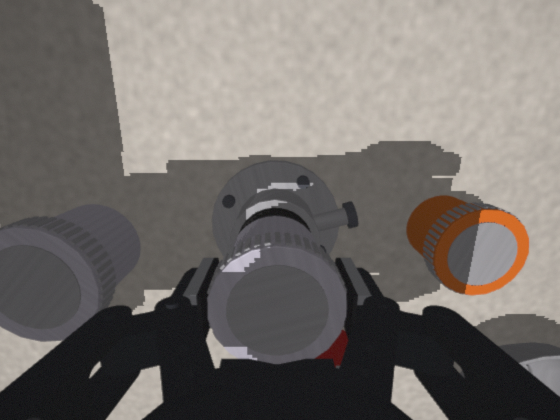

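This grip is good: the collar is upright and centred at (277,310), width is 57 mm, and forces are near zero. Next I'll turn clockwise (positive about tool z) with a light push.

Emit:
drive_tool --pt "0 0 0 0 -1" --pt "0 0 0 0 -1" --pt "0 0 1 0.05 -1" --pt "0 0 1 0.1 -1" --pt "0 0 1 0.1 -1" --squeeze 60

```text
clock: 6.2
position: [0.5128, 0.0769, 0.0623]
ee_rot: [-0.0, 0.999, -0.051, -0.0]
contact_force: [-1.6, -0.0, 6.5]
width: 0.0563
```

Emit:
drive_tool --pt "0 0 1 0.05 -1" --pt "0 0 1 0.1 -1" --pt "0 0 1.5 0.1 -1"

```text
clock: 6.5
position: [0.513, 0.077, 0.0621]
ee_rot: [-0.001, 0.995, -0.101, 0.0]
contact_force: [-4.1, 0.3, 13.4]
width: 0.057
```

Emit:
drive_tool --pt "0 0 1 0.05 -1" --pt "0 0 1 0.1 -1" --pt "0 0 1.5 0.1 -1"

```text
clock: 6.8
position: [0.5132, 0.077, 0.0621]
ee_rot: [-0.001, 0.988, -0.151, 0.001]
contact_force: [-4.9, -0.5, 14.4]
width: 0.0564
```

Emit:
drive_tool --pt "-0.5 0 0.5 0.05 -1" --pt "-0.5 0 0.5 0.1 -1" --pt "-0.5 0 1 0.1 -1"

```text
clock: 7.1
position: [0.5134, 0.077, 0.0623]
ee_rot: [-0.001, 0.98, -0.201, 0.001]
contact_force: [-3.3, 0.5, 12.6]
width: 0.0565
```

```bash
python3 - <<'E'
from h import *
s=manip.get_state();print({k:s[k] for k in ('clock','position','ee_rot','contact_force','moment','width')})
cv2.imwrite('pics/w7.png',manip.get_image('wrist'))
E
```

```text
{'clock': 7.1, 'position': array([0.51338965, 0.07702751, 0.06225513]), 'ee_rot': array([-6.98151870e-04,  9.79565713e-01, -2.01117677e-01,  1.48515212e-03]), 'contact_force': array([-3.26520391,  0.51610011, 12.56172383]), 'moment': array([-0.12324239,  0.51976401, -0.03080059]), 'width': 0.05650297799985061}
```

View pics/w7.png

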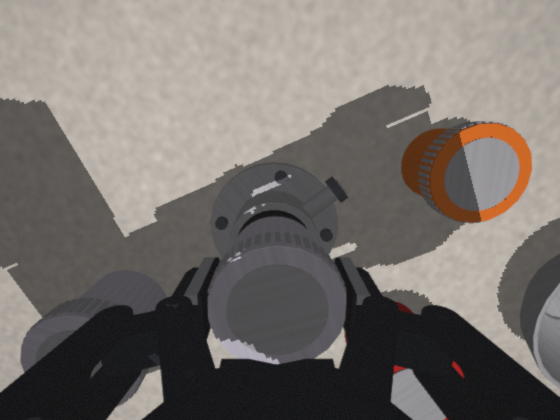

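The grip has held and the top's brushed texture keeps its direction relative to the gripper, so the collar is turning with it (0.4 rad so far).

Emit:
drive_tool --pt "-0.5 0 0.5 0.05 -1" --pt "-0.5 0 0.8 0.1 -1" --pt "-0.5 0 1.2 0.1 -1"

```text
clock: 7.45
position: [0.5135, 0.077, 0.0622]
ee_rot: [-0.001, 0.968, -0.25, 0.002]
contact_force: [-3.6, -1.5, 11.5]
width: 0.0564
```

Emit:
drive_tool --pt "-0.5 0 0.5 0.05 -1" --pt "-0.5 0 0.8 0.1 -1" --pt "-0.5 0 1.2 0.1 -1"

```text
clock: 7.75
position: [0.5136, 0.077, 0.0622]
ee_rot: [-0.001, 0.954, -0.298, 0.003]
contact_force: [-4.1, -0.4, 11.7]
width: 0.0567
```

Emit:
drive_tool --pt "-0.3 0 0.5 0.05 -1" --pt "-0.3 0 0.8 0.1 -1" --pt "-0.3 0 1.2 0.1 -1"

```text
clock: 8.05
position: [0.5139, 0.0769, 0.0622]
ee_rot: [-0.001, 0.938, -0.346, 0.004]
contact_force: [-3.3, -0.3, 11.3]
width: 0.0564
```

Emit:
drive_tool --pt "-0.5 -0.3 0.5 0.05 -1" --pt "-0.5 -0.3 0.8 0.1 -1" --pt "-0.5 -0.3 1.2 0.1 -1"

```text
clock: 8.35
position: [0.5142, 0.0767, 0.0619]
ee_rot: [-0.001, 0.92, -0.393, 0.004]
contact_force: [-3.2, -1.9, 10.4]
width: 0.0565
```

Emit:
drive_tool --pt "-0.5 -0.3 0.5 0.05 -1" --pt "-0.5 -0.3 0.8 0.1 -1" --pt "-0.5 -0.3 1.2 0.1 -1"

```text
clock: 8.65
position: [0.5141, 0.0765, 0.0607]
ee_rot: [-0.0, 0.899, -0.438, 0.005]
contact_force: [-1.7, -2.7, 2.9]
width: 0.0565
```

At about 0.9 rad the push force fell to 3 N and z dropped 1.2 mm, so the keyways are probably met. I'll push straight down.

Emit:
drive_tool --pt "-0.3 -0.3 2 0 -1" --pt "-0.3 -0.3 4 0 -1" --pt "-0.3 -0.3 4 0 -1"

```text
clock: 8.95
position: [0.5132, 0.0764, 0.0557]
ee_rot: [0.001, 0.899, -0.438, 0.004]
contact_force: [-1.4, -3.9, -4.3]
width: 0.0565
```

Emit:
drive_tool --pt "0 0 2 0.03 -1" --pt "0 0 4 0.05 -1" --pt "0 0 6 0.05 -1" --pt "0 0 6 0.05 -1"

```text
clock: 9.35
position: [0.5129, 0.0767, 0.049]
ee_rot: [0.0, 0.888, -0.46, 0.003]
contact_force: [-1.1, -1.3, -3.0]
width: 0.0564
```

```bash
python3 - <<'E'
from h import *
s=manip.get_state();print({k:s[k] for k in ('clock','position','ee_rot','contact_force','moment','width')})
ims=[]
for cam,(u,v) in (('scene',(303,210)),('side',(260,195))):
    im=manip.get_image(cam);w=40
    ims.append(cv2.resize(im[v-w:v+w,u-w:u+w],(390,390),interpolation=cv2.INTER_CUBIC))
cv2.imwrite('pics/ov8.png',np.hstack(ims))
cv2.imwrite('pics/w8.png',manip.get_image('wrist'))
E
```

```text
{'clock': 9.35, 'position': array([0.51287317, 0.07668003, 0.04903506]), 'ee_rot': array([ 4.64932173e-04,  8.87969851e-01, -4.59888309e-01,  3.47418874e-03]), 'contact_force': array([-1.11948918, -1.2934849 , -3.02612266]), 'moment': array([-0.22294982,  0.24971084, -0.02801607]), 'width': 0.056388526256853436}
```

View pics/ov8.png

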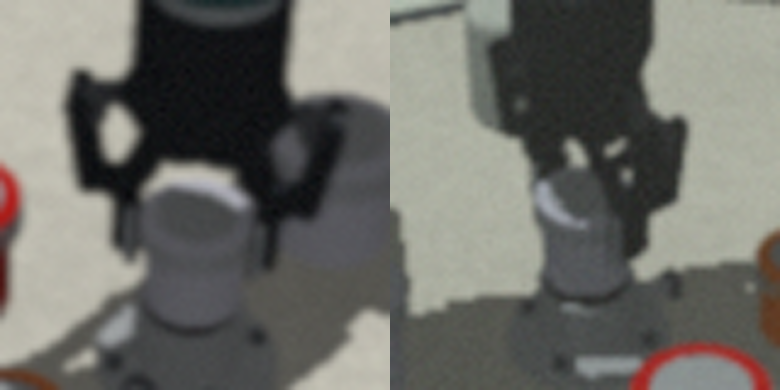

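View pics/w8.png

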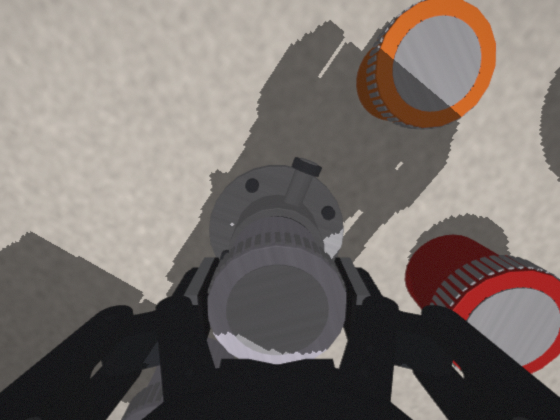

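The collar has dropped 13.2 mm with the gripper and hangs freely (−3 N, its own weight). Next I'll press against the seal spring.

Emit:
drive_tool --pt "0 0 0 0 -1" --pt "0 0 2 0 -1" --pt "0 0 4 0 -1" --pt "0 0 6 0 -1" --pt "0 0 6 0 -1" --squeeze 80

```text
clock: 10.0
position: [0.5131, 0.0766, 0.0444]
ee_rot: [0.0, 0.888, -0.46, 0.004]
contact_force: [-4.1, -2.1, 5.7]
width: 0.0559
```

Emit:
drive_tool --pt "-0.3 0 2 0 -1" --pt "-0.3 0 4 0 -1" --pt "-0.3 0 4 0 -1" --pt "-0.3 0 4 0 -1"

```text
clock: 10.4
position: [0.5131, 0.0766, 0.0426]
ee_rot: [0.0, 0.888, -0.46, 0.005]
contact_force: [-5.9, -2.3, 14.2]
width: 0.056
```

Emit:
drive_tool --pt "-0.5 0 2 0 -1" --pt "-0.5 0 3 0 -1" --pt "-0.5 0 3 0 -1" --pt "-0.5 0 3 0 -1"

```text
clock: 10.8
position: [0.5131, 0.0766, 0.0425]
ee_rot: [0.0, 0.888, -0.46, 0.006]
contact_force: [-7.1, -2.2, 19.3]
width: 0.0561
```

```bash
python3 - <<'E'
from h import *
s=manip.get_state();print({k:s[k] for k in ('clock','position','ee_rot','contact_force','moment','width')})
w,x,y,z=s['ee_rot'];print(R.from_quat([x,y,z,w]).as_matrix()[:,2])
ims=[]
for cam,(u,v) in (('scene',(303,222)),('side',(260,205))):
    im=manip.get_image(cam);w=28
    cr=cv2.resize(im[v-w:v+w,u-w:u+w],(390,390),interpolation=cv2.INTER_CUBIC);sc=390/(2*w)
    raw=cr.copy()
    for z,r,c in ((.098,.029,(0,255,0)),(.045,.029,(255,0,255))):
        q=(proj(cam,circ(.5125,.0765,z,r,60))-[u-w,v-w]+.5)*sc
        cv2.polylines(cr,[q.astype(int)],True,c,1)
    ims.append(np.vstack([cr,raw])[:, :])
cv2.imwrite('pics/ov9.png',cv2.resize(np.hstack(ims),(600,600)))
im=manip.get_image('wrist')
for zz,c in ((.098,(0,255,0)),(.045,(255,0,255))): cv2.polylines(im,[proj('wrist',circ(.5125,.0765,zz,.029,60)).astype(int)],True,c,1)
cv2.imwrite('pics/w9.png',im)
E
```

```text
{'clock': 10.8, 'position': array([0.51310458, 0.07660957, 0.04253803]), 'ee_rot': array([ 1.45524543e-04,  8.88107747e-01, -4.59599426e-01,  5.74251859e-03]), 'contact_force': array([-7.07009684, -2.20486532, 19.34502935]), 'moment': array([-0.70432313,  1.06868148, -0.10546022]), 'width': 0.056069032991528316}
[ 0.01006618 -0.005537   -0.999934  ]
```

View pics/ov9.png

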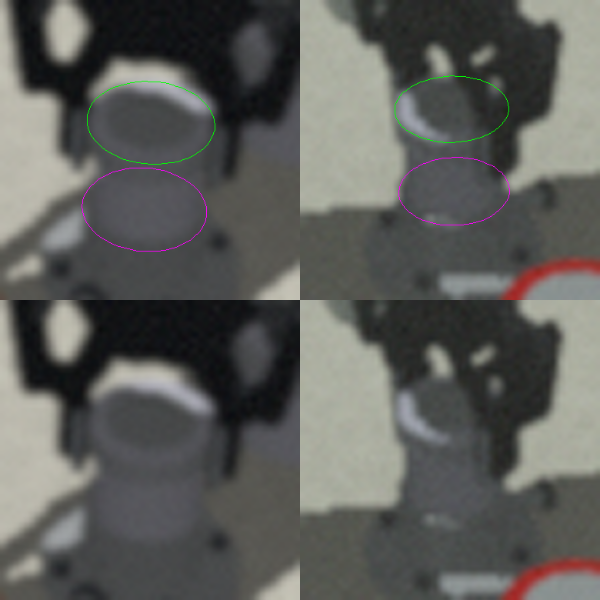

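View pics/w9.png

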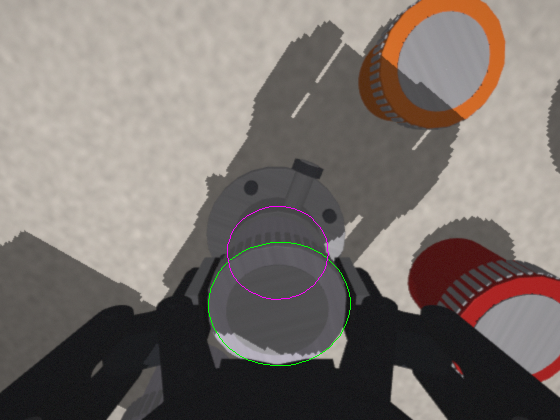

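The dark gap at the shoulder is gone, the head matches the home overlay, and the contact is stiff. I'll relieve the side force (world −x) and push a little more to confirm it is bottomed.

Emit:
drive_tool --pt "-0.9 1.2 3 0 -1" --pt "-0.9 1.2 4 0 -1" --pt "-0.9 1.2 4.5 0 -1" --pt "-0.9 1.2 4.5 0 -1" --pt "-0.9 1.2 4.5 0 -1"

```text
clock: 11.45
position: [0.5132, 0.0766, 0.0424]
ee_rot: [-0.001, 0.888, -0.459, 0.008]
contact_force: [-9.6, -0.9, 26.8]
width: 0.0563
```

The contact is very stiff (7 N more push gave 0.1 mm). But travel is about 20.0 mm of the expected 20.5, and the tool has tilted by about 0.9°, so one side of the rim may be touching first. I'll ease off, level the tool with a side load, and press again.

Emit:
drive_tool --pt "0 0 -0.5 0 -1" --pt "0 0 -0.5 0 -1" --pt "0 0 -0.5 0 -1"

```text
clock: 11.75
position: [0.5132, 0.0767, 0.0445]
ee_rot: [-0.001, 0.888, -0.459, 0.009]
contact_force: [-5.0, -1.1, 8.7]
width: 0.0561
```

Emit:
drive_tool --pt "1 -1.4 0 0 -1" --pt "1.7 -2.5 0 0 -1" --pt "1.7 -2.5 0 0 -1" --pt "1.7 -2.5 0 0 -1"

```text
clock: 12.15
position: [0.5134, 0.0767, 0.0453]
ee_rot: [0.0, 0.888, -0.459, 0.006]
contact_force: [-7.8, -1.3, 9.4]
width: 0.0558
```

```bash
cat > st.py <<'E'
from h import *
s=manip.get_state();w,x,y,z=s['ee_rot']
print(s['clock'],'pos',np.round(s['position']*1e3,2),'F',np.round(s['contact_force'],1),'M',np.round(s['moment'],2),'w',round(s['width']*1e3,2),'toolz',np.round(R.from_quat([x,y,z,w]).as_matrix()[:,2],4),'toolx',np.round(R.from_quat([x,y,z,w]).as_matrix()[:,0],3))
E
python3 st.py
```

```text
12.15 pos [513.43  76.72  45.26] F [-7.8 -1.3  9.4] M [-0.36  1.31 -0.04] w 55.76 toolz [ 0.0114 -0.006  -0.9999] toolx [ 0.578 -0.816  0.011]
```

Emit:
drive_tool --pt "2 -1 0 0 -1" --pt "3.2 -2 0 0 -1" --pt "3.2 -2 0 0 -1" --pt "3.2 -2 0 0 -1"

```text
clock: 12.55
position: [0.5138, 0.0761, 0.0458]
ee_rot: [0.001, 0.888, -0.46, 0.004]
contact_force: [-7.3, 0.1, 7.1]
width: 0.056
```

```bash
python3 st.py
```

```text
12.55 pos [513.77  76.13  45.79] F [-7.3  0.1  7.1] M [ 0.13  1.31 -0.07] w 56.03 toolz [ 0.0059 -0.0045 -1.    ] toolx [ 0.577 -0.816  0.007]
```

Emit:
drive_tool --pt "3 -1 0 0 -1" --pt "4 -2 0 0 -1" --pt "4 -2 0 0 -1" --pt "4 -2 0 0 -1"

```text
clock: 12.95
position: [0.5136, 0.0758, 0.0461]
ee_rot: [0.001, 0.888, -0.46, -0.0]
contact_force: [-10.2, 3.0, 7.2]
width: 0.0563
```

```bash
python3 st.py
```

```text
12.95 pos [513.58  75.76  46.05] F [-10.2   3.    7.2] M [0.51 1.49 0.02] w 56.35 toolz [-0.0015 -0.0015 -1.    ] toolx [ 0.577 -0.817  0.   ]
```

Emit:
drive_tool --pt "1.7 -2.5 0 0 -1" --pt "1.7 -2.5 0 0 -1" --pt "1.7 -2.5 0 0 -1"

```text
clock: 13.25
position: [0.5134, 0.0758, 0.0461]
ee_rot: [0.002, 0.888, -0.46, -0.003]
contact_force: [-7.4, -0.4, 4.9]
width: 0.056
```

Emit:
drive_tool --pt "0 0 3 0 -1" --pt "0 0 6 0 -1" --pt "0 0 7 0 -1" --pt "0 0 7 0 -1" --pt "0 0 7 0 -1"

```text
clock: 13.75
position: [0.5132, 0.0758, 0.0427]
ee_rot: [0.002, 0.888, -0.46, -0.002]
contact_force: [-9.7, -0.4, 22.8]
width: 0.0563
```

```bash
python3 st.py
```

```text
13.75 pos [513.24  75.78  42.66] F [-9.7 -0.4 22.8] M [-0.59  1.17 -0.09] w 56.29 toolz [-0.0057 -0.0021 -1.    ] toolx [ 0.577 -0.817 -0.002]
```

It bottoms at the same height when level (42.7 mm at 23 N). I'll wiggle the turn slightly under push to rule out a friction jam.

Emit:
drive_tool --pt "0 0 4 0.04 -1" --pt "0 0 4 -0.04 -1" --pt "0 0 4 0.04 -1" --pt "0 0 4 0 -1" --pt "0 0 4 0 -1"

```text
clock: 14.25
position: [0.5133, 0.0758, 0.0426]
ee_rot: [0.002, 0.888, -0.46, -0.001]
contact_force: [-9.8, -1.4, 26.4]
width: 0.0558
```

```bash
python3 st.py; python3 - <<'E'
from h import *
P=[]
for cam,(u,v) in (('scene',(303,222)),('side',(260,205))):
    im=manip.get_image(cam);w=28
    P.append(cv2.resize(im[v-w:v+w,u-w:u+w],(390,390),interpolation=cv2.INTER_LANCZOS4))
cv2.imwrite('pics/ov10.png',np.hstack(P)); cv2.imwrite('pics/w10.png',manip.get_image('wrist')[130:330,150:410])
E
```

```text
14.25 pos [513.34  75.82  42.63] F [-9.8 -1.4 26.4] M [-0.54  1.32 -0.06] w 55.77 toolz [-0.0035 -0.0023 -1.    ] toolx [ 0.578 -0.816 -0.   ]
```

View pics/ov10.png

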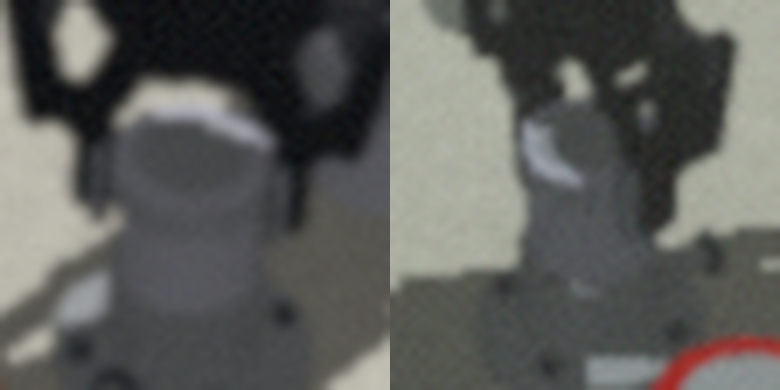

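```bash
python3 -c "
import cv2
a=cv2.imread('pics/w10.png');b=cv2.imread('pics/w8.png')[130:330,150:410]
import numpy as np
o=np.hstack([b,a]);o=cv2.resize(o,(780,300));o=cv2.convertScaleAbs(o,alpha=2.2);cv2.imwrite('pics/w10b.png',o)"
```

```text
(no output)
```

View pics/w10b.png

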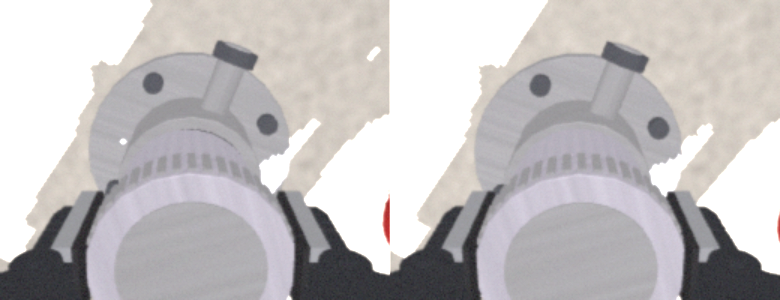

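The wrist view before (left) shows the dark seal under the skirt. After (right) no seal shows and the skirt sits on the shoulder. Wiggling under 26 N gave no further travel, so it is bottomed. I'll do a last check of the bystanders and the hold, then hand in.

```bash
python3 - <<'E'
from h import *
a=manip.get_image('scene');cv2.imwrite('pics/final.png',a)
s0=cv2.imread('pics/scene0.png')
for n,b in (('beaker',(160,145,195,195)),('bottle',(375,248,410,305)),('bowl',(172,220,230,270))):
    d=cv2.absdiff(a,s0)[b[1]:b[3],b[0]:b[2]].max(2);print(n,d.mean(),(d>40).sum())
E
python3 st.py
```

```text
beaker 2.0628571428571427 0
bottle 4.429573934837093 50
bowl 13.455172413793104 382
14.45 pos [513.36  75.81  42.64] F [-9.7 -1.4 26.2] M [-0.49  1.29 -0.08] w 55.96 toolz [-0.0035 -0.0023 -1.    ] toolx [ 0.577 -0.817 -0.   ]
```

View pics/final.png

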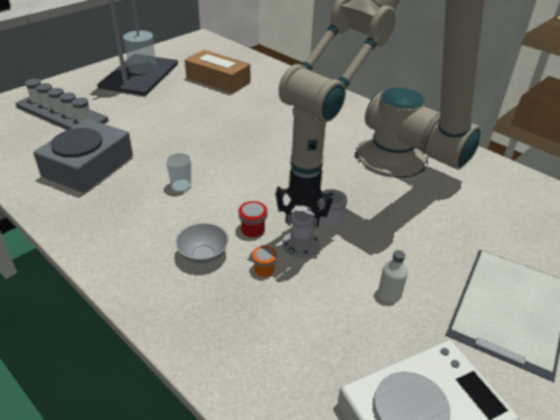

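The bystanders are where they were: beaker (178,170), bottle (393,278), bowl (202,246). The differences at the bowl and bottle are shadow changes. The hold is steady at 26 N.

```bash
python3 - <<'E'
from rig import manip
print(manip.sign_off())
E
```

```text
the job is handed in; nothing more can be done
None
```

I turned the grey collar about 0.95 rad clockwise until its keyways dropped over the pins. I then pushed it down onto the shoulder against the seal spring and handed in at about 14.5 s with the gripper still holding it there.

**Last checks that passed:**
- **Hold:** the push stayed steady at 26 N upward on the tool. Extra push and a small wiggle gave no more travel.
- **View:** the black seal ring is no longer visible under the skirt, and the head lines up with where it should be when home.
- **Bystanders:** the beaker, bottle and bowl are where they started. Pixel differences at the bowl and bottle look like moved shadows.

**What went wrong or disagreed:**
- **First grip:** it was too high. The fingers rode onto the collar's top, with 42 N upward on the tool, and tilted it on the pins. I opened, saw it settle back leaning about 3 mm to one side, and gripped again lower, which straightened it.
- **Travel:** measured tool travel from standing to home was 19.6–20.1 mm, not the nominal 20.5 mm. I put this down to the pads flexing and pose noise, because the stop was stiff and stayed at the same height after I levelled the tool. I could not confirm that directly.
- **Side force:** about 10 N of sideways force remained at the end.

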